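# Stack the masala tins on the plate

### The arm

A 6-joint arm with a two-finger parallel gripper is mounted at the origin on the work surface. World frame = base frame: x ahead of the robot, y to its left, z up, the work surface at z = 0. Lengths are in m, angles in degrees, forces in N, time in s.
With the tool pointing down it reaches from about 0.3 to 0.75 m from the base axis. Payload 8.5 kg.
Tool frame: the origin (TCP) lies on the centre line of the jaws, within the pads' length; the fingertips stand 11 mm ahead of it and the grasp point (between the pads) lies 8 mm behind it; z points along the fingers, y is the line along which they close (so a half turn about z gives the same grasp; the last joint's range is limited). The gripper opens to 85 mm and grips with 20 to 120 N. Pads are 22 mm wide; open, the fingers measure 114 mm over their backs; the gripper's body (76 mm by 85 mm) begins 54 mm behind the grasp point. The pads swing forward as they close: fully open they stand 13 mm farther back than shut.
Start: joints at [51.033, 21.807, 74.336, -0, 83.858, -12.336], TCP at [0.247, 0.492, 0.242] pointing down, gripper open.
Joint ranges: [-178.18, 178.18], [-50.72, 133.34], [12.68, 142.11], [-81.47, 261.47], [9.98, 163.14], [-165.26, 165.26]. Speed limits (degrees/s): [136.94, 136.94, 180, 180, 180, 180].

### API

Orientations are given as a 3x3 rotation matrix whose columns are the frame's x, y, z axes.
In Python, from rig import env gives the robot as it stands.
- The arm moves only by the shell command python3 nudge.py 'ROWS' [FORCE]. ROWS is a JSON object with one list for each field, all of the same length, 1 to 10, a row being the entries at one place: dx, dy, dz (the shift in cm), yaw (a turn about the tool's z in degrees), jaw (the finger opening in m); each row shifts and turns the commanded pose from where the row before left it, along the tool's axes as they then stand; what a row does not reach is not made up. A row lasts 1/10 s, in which the tool goes at most 0.05 m and 8.59 degrees, less where a joint would pass 70% of its speed; a pose out of reach is approached as far as the arm can. The fingers move at their own pace and stop on an object; FORCE is the grip in N (left out, the last holds). Time passes only in rows, so rows that do not move let the fingers close. It prints the time, the measured TCP pose, the force, the opening and the grip force at its end. Input that does not fit is refused with a message, and nothing moves.
- env.observe(): the state, without advancing time (a new reading comes with each control period).
- env.get_image(name): name is "scene" or "top" or "wrist"; returns a dict with "pixels" (480x640x3 uint8, red, green, blue), "K" (3x3 intrinsics, pixels), "extrinsics" (4x4, takes a point from world to camera coordinates). Camera axes: x right, y down, z forward; pixel columns grow to the right and rows downward; lengths in m; the calibration is good to about 2 mm. A picture is of the moment at which its call begins. There is no depth.
- env.close_job(): hands the job in; it is judged then, once.
The state is a dict: "time_s": time; "q": joint angles; "qvel": joint speeds; "joint_efforts": joint torques, N m; "position": TCP position; "tool_rot": TCP orientation; "ft_force": force on the tool from outside, world axes, zero at the start; "wrist_torque": the same for the moment, N m; "grip_width": finger opening in m; "gripper_force": force on a finger pad.
Only numpy, scipy, OpenCV 4.12 (cv2) and the standard library are available. Lean on these libraries where they do the work, as an engineer would, in place of code of your own. Each camera call takes 0.05 s, during which the arm holds its last target. There are 200 camera calls.

### The job

Stack the masala set on the white ceramic plate, one piece after another: the largest steel tin upright in the middle of the plate, the medium tin seated inside its rim, the smallest tin seated inside the rim of the medium one, and last the aluminium lid seated on the smallest tin. Leave the finished stack standing straight on its own, and leave the white jar and the glass tumbler standing where they are.

Things in the scene. Friction and masses are not known exactly. Their poses are not given: they have to be found in the camera images.
- plate: White ceramic side plate, round, 130 mm across, 14 mm high at the rim, lying flat, loose, its flat middle about 90 mm across. Origin: centre of its underside; the flat top of its middle, where the large tin stands, is 5 mm above the origin.
- large_tin: Largest round steel masala tin: 68 mm across, 60 mm high, the foot bevelled to 61 mm over its lowest 6 mm. Its closed top is sunk 5 mm below the rim, which is 3 mm thick and 62 mm across inside, so that the medium tin's foot stands in it, 55 mm above the origin. Loose, stands upright on the shelf top; its origin is the centre of its underside, z up.
- medium_tin: Middle-sized round steel masala tin: 54 mm across, 50 mm high, the foot bevelled to 47 mm over its lowest 6 mm. Its closed top is sunk 5 mm below the rim, which is 3 mm thick and 48 mm across inside, so that the small tin's foot stands in it, 45 mm above the origin. Loose, stands upright on the shelf top; its origin is the centre of its underside, z up.
- small_tin: Smallest round steel masala tin, a deep open cup: 40 mm across, 42 mm high, wall 3 mm, mouth 34 mm across inside, the foot bevelled to 33 mm over its lowest 6 mm. Loose, stands upright on the shelf top; its origin is the centre of its underside, z up.
- lid: Loose aluminium lid with black knob, 34 mm high. From below: tapered plug 6 mm high, 20 mm across at the bottom, 25 mm at the top; disc 46 mm across, 4 mm thick; round knob 18 mm across, 24 mm high. It stands on its plug. Origin: centre of the plug's underside, z up. Seated, the disc lies on the small tin's rim, plug in the mouth, the lid's origin 36 mm above the tin's.
- jar: Bystander: white plastic jar with white cap, 68 mm across, 95 mm high, loose, upright. Origin: centre of its underside.
- tumbler: Bystander: clear glass tumbler, empty, 66 mm across at the rim, 95 mm high, loose, upright. Origin: centre of its underside.
- puri_press: Bystander, fixed, at the right-hand side: steel puri press, two round plates 170 mm across, with a hinge on the far side and a lever with black grip that reaches 200 mm from the centre towards the robot (-x of its own frame), 92 mm high at most. Origin: centre of its underside.

How it is judged (in metres and radians):
On the way, in this order (a step that is already met when the one before it is completed fails the run):
1. the large tin stands on the plate, let go (horizontal distance between large_tin and plate below 0.015 m and z of large_tin in the frame of plate between 0.002 and 0.008 m and angle between large_tin's own z axis and vertical below 0.07 rad and linear speed of large_tin below 0.02 m/s and contact force between the fingers and large_tin below 0.1 N), for 0.2 s.
2. the medium tin sits inside the large tin's rim, let go (horizontal distance between medium_tin and large_tin below 0.008 m and z of medium_tin in the frame of large_tin between 0.052 and 0.058 m and angle between medium_tin's own z axis and vertical below 0.07 rad and linear speed of medium_tin below 0.02 m/s and contact force between the fingers and medium_tin below 0.1 N), for 0.2 s.
3. the small tin sits inside the medium tin's rim, let go (horizontal distance between small_tin and medium_tin below 0.008 m and z of small_tin in the frame of medium_tin between 0.042 and 0.048 m and angle between small_tin's own z axis and vertical below 0.07 rad and linear speed of small_tin below 0.02 m/s and contact force between the fingers and small_tin below 0.1 N), for 0.2 s.
4. the lid sits on the small tin, let go (horizontal distance between lid and small_tin below 0.008 m and z of lid in the frame of small_tin between 0.033 and 0.039 m and angle between lid's own z axis and vertical below 0.07 rad and linear speed of lid below 0.02 m/s and contact force between the fingers and lid below 0.1 N), for 0.2 s.
At the end, for the whole second after the job is handed in: Large tin on the plate's flat middle within 15 mm of its centre; medium tin in its rim, small tin in the medium one's rim, lid on the small tin, each within 3 mm of its seated height, 8 mm of the axis of the piece below and 0.07 rad of upright; all released, at rest (all of step 1 and all of step 2 and all of step 3 and all of step 4); the robot touches nothing.
It fails at once if the jar is tipped over or pushed more than 25 mm (distance of jar from where it was at the start of the episode above 0.025 m or angle between jar's own z axis and vertical above 0.3 rad).
It fails at once if the tumbler is tipped over or pushed more than 25 mm (distance of tumbler from where it was at the start of the episode above 0.025 m or angle between tumbler's own z axis and vertical above 0.3 rad).
It also fails if it takes over 128 s, if anything falls off the work surface, if the arm or the gripper's body presses on something with over 40 N, if the wrist force passes 120 N, or if a joint passes its speed limit or range.

## Working session

There is one attempt and no reset: what is moved stays moved. The work goes in short steps, Python scripts to look and compute and a shell command to move; the robot and the scene stay as the last step left them, time stands still between calls to the robot, and variables do not carry over. Pictures are saved under pics/ and viewed, at most 14 in all, crops included, and the job is handed in when it is done.

```bash
ls; mkdir -p pics; python3 - <<'E'
from rig import env
import cv2
for n in ("scene","top"):
    i=env.get_image(n); cv2.imwrite(f"pics/{n}0.png",i["pixels"][:,:,::-1]); print(n,i["K"],i["extrinsics"])
o=env.observe(); print(o["position"],o["tool_rot"],o["ft_force"],o["grip_width"],o["time_s"])
E
```

```text
nudge.py
pics
rig.py
scene [[569.16315408   0.         322.88264328]
 [  0.         569.16315408 228.55955092]
 [  0.           0.           1.        ]] [[ 0.33885929  0.94078353  0.01003638 -0.04548096]
 [ 0.51557643 -0.17676036 -0.83841321 -0.28794024]
 [-0.78699131  0.28927863 -0.54494271  1.78759815]
 [ 0.          0.          0.          1.        ]]
top [[439.28384437   0.         321.18095129]
 [  0.         439.28384437 246.95567892]
 [  0.           0.           1.        ]] [[-2.78459075e-04 -9.99998766e-01 -1.54598505e-03 -1.61813891e-01]
 [-9.95846222e-01  4.18065085e-04 -9.10501378e-02  5.32797585e-01]
 [ 9.10506718e-02  1.51420963e-03 -9.95845110e-01  1.07569375e+00]
 [ 0.00000000e+00  0.00000000e+00  0.00000000e+00  1.00000000e+00]]
[0.24636772 0.49147868 0.24178089] [[-8.93912449e-01  4.48240845e-01 -8.23312409e-04]
 [ 4.48241498e-01  8.93911979e-01 -9.65790191e-04]
 [ 3.03062214e-04 -1.23237466e-03 -9.99999195e-01]] [-0.47589616  0.14074839  0.82713945] 0.08539335921927958 0.1
```
View pics/scene0.png

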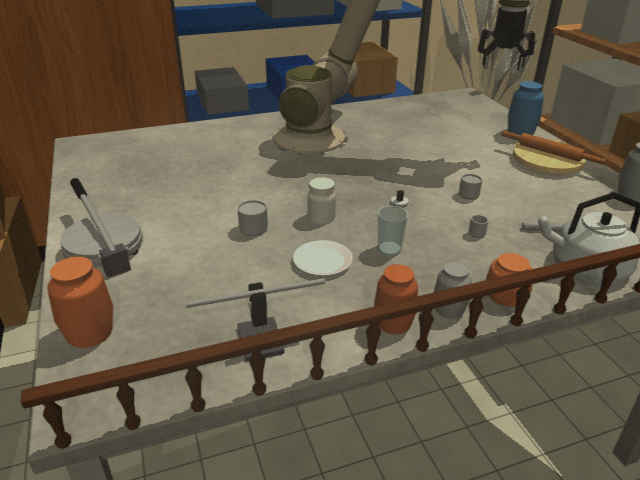

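View pics/top0.png

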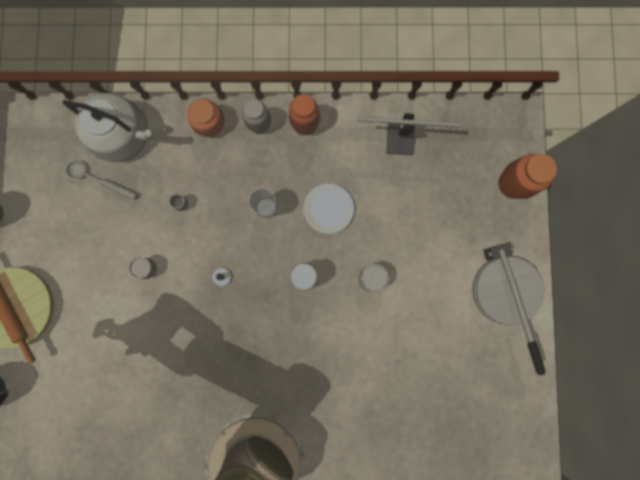

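The scene shows the large tin at top-view (375,278), jar (304,276), plate (329,208), tumbler (264,203), lid (221,277), medium tin (142,267) and small tin (179,202). Next I measure the positions.

```bash
cat > h.py <<'E'
import numpy as np, cv2
from scipy.optimize import least_squares
from rig import env
def ray(im,uv):
    K,T=im["K"],im["extrinsics"]; R,t=T[:3,:3],T[:3,3]
    return -R.T@t, R.T@np.linalg.solve(K,[*uv,1.])
def at_z(im,uv,z):
    c,d=ray(im,uv); return (c+d*(z-c[2])/d[2])[:2]
def proj(im,P):
    p=im["extrinsics"][:3,:3]@np.asarray(P,float).T+im["extrinsics"][:3,3:]; p=im["K"]@p; return (p[:2]/p[2]).T
def circ(x,y,z,r,n=48):
    a=np.linspace(0,2*np.pi,n,endpoint=False); return np.c_[x+r*np.cos(a),y+r*np.sin(a),a*0+z]
OBJ={"plate":(329,208,.014,[(.014,.065)]),"large":(375,278,.060,[(.06,.034),(.06,.031)]),"medium":(142,267,.05,[(.05,.027),(.05,.024)]),
 "small":(179,202,.042,[(.042,.02),(.042,.017)]),"lid":(221,277,.01,[(.01,.023),(.034,.009)]),"jar":(304,276,.095,[(.095,.034)]),"tumbler":(264,203,.095,[(.095,.033)])}
def overlay(im,circs,box,s,name):
    """crop box (u0,v0,w,h), scale s, draw circles (x,y,z,r)"""
    u,v,w,h=box; c=cv2.resize(np.ascontiguousarray(im["pixels"][v:v+h,u:u+w,::-1]),None,fx=s,fy=s,interpolation=cv2.INTER_CUBIC)
    for q in circs:
        p=((proj(im,circ(*q))-[u,v]+.5)*s-.5).round().astype(int); cv2.polylines(c,[p],True,(0,255,0),1)
    cv2.imwrite(f"pics/{name}.png",c)
E
python3 - <<'E'
from h import *
im=env.get_image("top"); print(ray(im,(320,240))[0])
cs=[]
for n,(u,v,z,rs) in OBJ.items():
    p=at_z(im,(u,v),z); print(n,p.round(4)); cs+=[(*p,zz,r) for zz,r in rs]
overlay(im,cs,(100,170,320,140),2.5,"top1")
im=env.get_image("scene"); overlay(im,cs,(220,165,290,120),2.7,"scene1")
E
```

```text
[ 0.43259676 -0.16366526  1.11948549]
plate [ 0.6333 -0.1819]
large [ 0.4544 -0.2915]
medium [0.4815 0.2745]
small [0.6436 0.1916]
lid [0.4581 0.0906]
jar [ 0.4584 -0.1221]
tumbler [ 0.6307 -0.027 ]
```

View pics/top1.png

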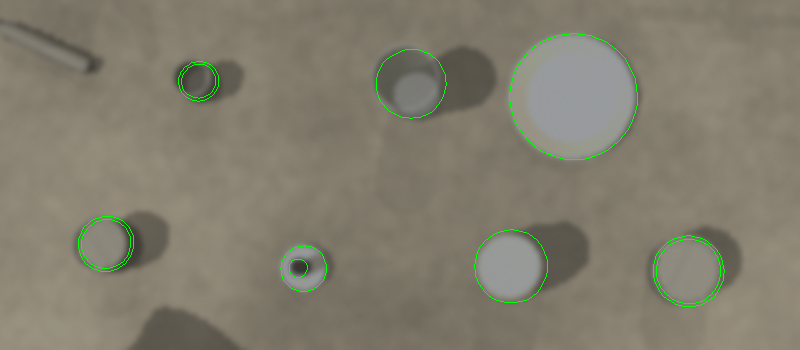

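The overlay fits all seven items to about 1–2 mm. I'll align the tool with the world axes and travel towards the large tin.

The rows are not in the units I measure in: shifts go in cm. I convert before sending: -0.046 m is -4.6, -0.02 m is -2.

```bash
python3 nudge.py '{"dx":[0,0,0,0,0],"dy":[0,0,0,0,0],"dz":[0,0,0,0,0],"yaw":[-6.6,-8,-6,-6,0],"jaw":[0.085,0.085,0.085,0.085,0.085]}' 40; python3 nudge.py '{"dx":[-1.2,-1.2,-1.2,-1.2,-1.2,-1.2,-1.2,-1.2,-1.2,-1.2],"dy":[-4.6,-4.6,-4.6,-4.6,-4.6,-4.6,-4.6,-4.6,-4.6,-4.6],"dz":[0,0,0,0,0,0,0,0,0,0],"yaw":[0,0,0,0,0,0,0,0,0,0],"jaw":[0.085,0.085,0.085,0.085,0.085,0.085,0.085,0.085,0.085,0.085]}'; python3 nudge.py '{"dx":[-1.2,-1.2,-1.2,-1.2,-1.2,-1.2,-0.6,0],"dy":[-4.6,-4.6,-4.6,-4.6,-4.6,-4.6,-2,0],"dz":[0,0,0,0,0,0,0,0],"yaw":[0,0,0,0,0,0,0,0],"jaw":[0.085,0.085,0.085,0.085,0.085,0.085,0.085,0.085]}'
cat >> h.py <<'E'
def need(x,y,z):
    o=env.observe(); R=np.array(o["tool_rot"]); d=R.T@(np.array([x,y,z])-o["position"])
    print("pos",np.round(o["position"],4),"yaw",round(float(np.degrees(np.arctan2(R[1,0],R[0,0]))),2),"need",d.round(4),"w",round(o["grip_width"],4),"t",round(o["time_s"],1),"F",np.round(o["ft_force"],1)); return d
E
python3 - <<'E'
from h import *
need(.4544,-.2915,.24)
im=env.get_image("wrist"); cv2.imwrite("pics/w1.png",im["pixels"][:,:,::-1]); print(im["K"],im["extrinsics"])
E
```

```text
time_s: 0.7
position: [0.2465, 0.4916, 0.2422]
tool_rot: [[-1.0, -0.0, -0.0], [-0.0, 1.0, -0.0], [0.0, -0.0, -1.0]]
ft_force: [0.1, 0.0, 0.5]
grip_width: 0.0853
gripper_force: 0.0
time_s: 1.7
position: [0.3663, 0.0297, 0.2426]
tool_rot: [[-1.0, 0.004, 0.001], [0.004, 1.0, -0.0], [-0.001, -0.0, -1.0]]
ft_force: [1.3, 0.6, 0.5]
grip_width: 0.0849
gripper_force: 0.0
time_s: 2.5
position: [0.4443, -0.267, 0.2415]
tool_rot: [[-1.0, 0.006, -0.001], [0.006, 1.0, 0.0], [0.001, 0.0, -1.0]]
ft_force: [-0.3, 0.5, -0.8]
grip_width: 0.0853
gripper_force: 0.0
pos [ 0.4443 -0.267   0.2415] yaw 179.65 need [-0.0102 -0.0245  0.0015] w 0.0853 t 2.5 F [-0.3  0.5 -0.8]
[[404.98337022   0.         318.89042652]
 [  0.         404.98337022 243.65424977]
 [  0.           0.           1.        ]] [[ 6.66063367e-03  9.99977798e-01 -1.97588925e-04  2.64569714e-01]
 [ 9.47153476e-01 -6.24541028e-03  3.20719952e-01 -4.63539487e-01]
 [ 3.20711597e-01 -2.32334515e-03 -9.47174046e-01  2.35025635e-01]
 [ 0.00000000e+00  0.00000000e+00  0.00000000e+00  1.00000000e+00]]
```

View pics/w1.png

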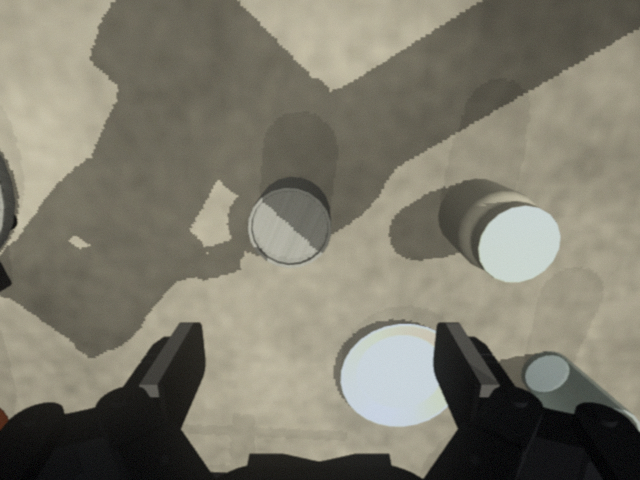

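Wrist view: large tin rim centred near (289,226), jar lid near (519,243), plate near (395,374). I'll check this against the top camera.

```bash
python3 - <<'E'
from h import *
im=env.get_image("wrist")
p=at_z(im,(289,226),.06);q=at_z(im,(397,374),.014); print(p,q,at_z(im,(519,243.5),.095))
overlay(im,[(*p,.06,.034),(*p,.06,.031),(.4544,-.2915,.06,.034),(.6333,-.1819,.014,.065)],(230,170,230,280),2.1,"w2")
E
```

```text
[ 0.45196746 -0.28957329] [ 0.62691942 -0.18478718] [ 0.45577608 -0.12141581]
```

View pics/w2.png

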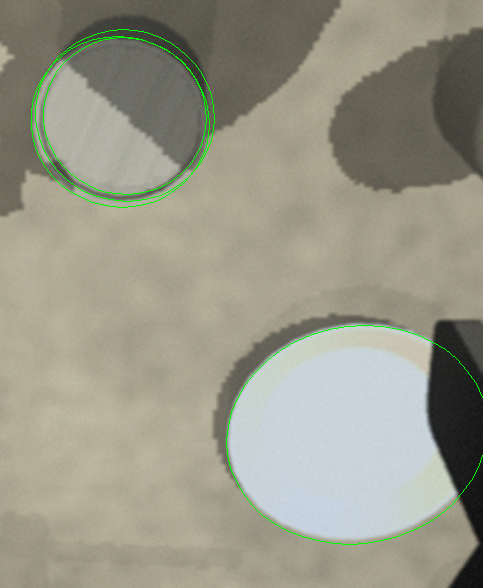

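Converted, 0.03 m is 3, -0.0235 m is -2.35.

```bash
python3 nudge.py '{"dx":[-0.9,0,0,0,0],"dy":[-2.35,0,0,0,0],"dz":[0,4,4,3,0],"yaw":[0,0,0,0,0],"jaw":[0.085,0.085,0.085,0.085,0.085]}' 40 ; python3 - <<'E'
from h import *
need(.4535,-.2905,.035)
E
```

```text
time_s: 3.1
position: [0.4517, -0.2854, 0.1295]
tool_rot: [[-1.0, 0.0, -0.005], [0.0, 1.0, 0.005], [0.005, 0.005, -1.0]]
ft_force: [-0.1, 0.5, 0.5]
grip_width: 0.0852
gripper_force: 0.0
pos [ 0.4517 -0.2854  0.1295] yaw 179.98 need [-0.0023 -0.0056  0.0945] w 0.0852 t 3.1 F [-0.1  0.5  0.5]
```

```bash
python3 nudge.py '{"dx":[0,0,0],"dy":[0,0,0],"dz":[0,0,0],"yaw":[0,0,0],"jaw":[0.085,0.085,0.085]}' >/dev/null ; python3 - <<'E'
from h import *
need(.4535,-.2905,.035)
E
```

```text
pos [ 0.4536 -0.2882  0.1341] yaw 179.98 need [ 0.0004 -0.0021  0.0991] w 0.0852 t 3.4 F [-1.6  0.1 -0.5]
```

Converted, -0.002 m is -0.2, 0.03 m is 3.

```bash
python3 nudge.py '{"dx":[0,0,0,0,0,0],"dy":[-0.2,0,0,0,0,0],"dz":[3,3,2.5,1.4,0,0],"yaw":[0,0,0,0,0,0],"jaw":[0.085,0.085,0.085,0.085,0.085,0.085]}' 40 ; python3 nudge.py '{"dx":[0,0,0,0,0,0],"dy":[0,0,0,0,0,0],"dz":[0,0,0,0,0,0],"yaw":[0,0,0,0,0,0],"jaw":[0.06,0.06,0.06,0.06,0.06,0.06]}'; python3 - <<'E'
from h import *
need(.4535,-.2905,.24)
E
```

```text
time_s: 4.0
position: [0.4536, -0.2904, 0.0344]
tool_rot: [[-1.0, 0.001, 0.001], [0.001, 1.0, -0.001], [-0.001, -0.001, -1.0]]
ft_force: [0.5, -0.3, 0.3]
grip_width: 0.085
gripper_force: 0.0
time_s: 4.6
position: [0.4537, -0.2906, 0.0353]
tool_rot: [[-1.0, 0.0, 0.002], [0.0, 1.0, -0.003], [-0.002, -0.003, -1.0]]
ft_force: [-1.9, 1.5, 8.7]
grip_width: 0.0667
gripper_force: 41.8
pos [ 0.4537 -0.2906  0.0353] yaw 179.99 need [-0.0003 -0.0005 -0.2047] w 0.0667 t 4.6 F [-1.9  1.5  8.7]
```

Converted, -0.04 m is -4, -0.036 m is -3.6.

```bash
python3 nudge.py '{"dx":[0,0,0,-3.6,-3.6,-3.6,-3.6,-3.6,0,0],"dy":[0,0,0,2.18,2.18,2.18,2.18,2.18,0,0],"dz":[-2,-4,-4,0,0,0,0,0,0,0],"yaw":[0,0,0,0,0,0,0,0,0,0],"jaw":[0.06,0.06,0.06,0.06,0.06,0.06,0.06,0.06,0.06,0.06]}'; python3 nudge.py '{"dx":[0,0],"dy":[0,0],"dz":[0,0],"yaw":[0,0],"jaw":[0.06,0.06]}' >/dev/null;  python3 - <<'E'
from h import *
need(.6333,-.1819,.042)
im=env.get_image("wrist"); cv2.imwrite("pics/w3.png",im["pixels"][:,:,::-1])
E
```

```text
time_s: 5.6
position: [0.6333, -0.1804, 0.1334]
tool_rot: [[-1.0, -0.001, -0.0], [-0.001, 1.0, -0.0], [0.0, -0.0, -1.0]]
ft_force: [-0.3, -0.1, -2.1]
grip_width: 0.0659
gripper_force: 45.5
pos [ 0.6324 -0.1819  0.1337] yaw 179.89 need [-0.0009  0.      0.0917] w 0.0666 t 5.8 F [-0.  -0.3 -1.8]
```

View pics/w3.png

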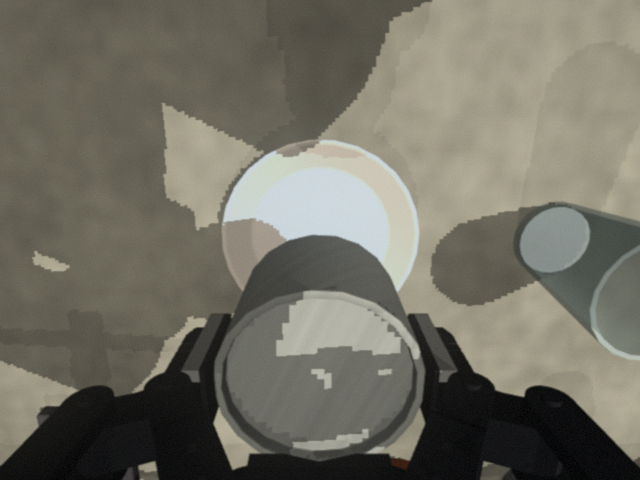

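The held tin's rim spans columns 217–422 with its top at row 291. The plate spans columns 222–419 with its top at row 140. I'll fit both circles.

```bash
cat >> h.py <<'E'
def fit(im,z,r,l=None,rt=None,t=None,b=None,x0=(.63,-.18)):
    def f(p):
        q=proj(im,circ(*p,z,r,180)); e=[]
        for v,a in ((l,q[:,0].min()),(rt,q[:,0].max()),(t,q[:,1].min()),(b,q[:,1].max())):
            if v is not None: e.append(a-v)
        return e
    s=least_squares(f,x0,x_scale=.01); print("fit",s.x.round(4),"res",np.round(s.fun,1)); return s.x
E
python3 - <<'E'
from h import *
im=env.get_image("wrist"); zt=env.observe()["position"][2]-.0353+.06
fit(im,zt,.034,217,422,291); fit(im,.014,.065,222,419,140); need(.6333,-.1819,.042)
E
```

```text
fit [ 0.6342 -0.1822] res [-6.7  6.7  1.2]
fit [ 0.6342 -0.1815] res [-1.8  1.8  0.3]
pos [ 0.6326 -0.1818  0.1337] yaw 179.89 need [-0.0007 -0.      0.0917] w 0.0663 t 5.9 F [-0.1 -0.2 -2.5]
```

Converted, 0.002 m is 0.2, 0.03 m is 3.

```bash
python3 nudge.py '{"dx":[0,0,0,0,0,0,0,0],"dy":[0,0,0,0,0,0,0,0],"dz":[3,3,2,0.8,0.2,0.1,0,0],"yaw":[0,0,0,0,0,0,0,0],"jaw":[0.06,0.06,0.06,0.06,0.06,0.06,0.06,0.06]}';  python3 nudge.py '{"dx":[0,0],"dy":[0,0],"dz":[0.1,0],"yaw":[0,0],"jaw":[0.06,0.06]}'
```

```text
time_s: 6.7
position: [0.6335, -0.1813, 0.0433]
tool_rot: [[-1.0, 0.001, 0.002], [0.001, 1.0, -0.001], [-0.002, -0.001, -1.0]]
ft_force: [0.1, 0.6, -1.8]
grip_width: 0.0662
gripper_force: 45.5
time_s: 6.9
position: [0.6332, -0.1811, 0.0415]
tool_rot: [[-1.0, 0.001, 0.0], [0.001, 1.0, -0.0], [-0.0, -0.0, -1.0]]
ft_force: [-0.3, 0.8, -1.5]
grip_width: 0.0661
gripper_force: 45.5
```

Converted, 0.001 m is 0.1.

```bash
python3 nudge.py '{"dx":[0,0,0,0],"dy":[0,0,0,0],"dz":[0.1,0.1,0,0],"yaw":[0,0,0,0],"jaw":[0.06,0.06,0.06,0.06]}'
```

```text
time_s: 7.3
position: [0.6333, -0.1811, 0.0405]
tool_rot: [[-1.0, 0.0, 0.001], [0.0, 1.0, -0.001], [-0.001, -0.001, -1.0]]
ft_force: [-4.0, 2.1, 6.6]
grip_width: 0.066
gripper_force: 45.8
```

Contact felt, so I release, rise and head for the medium tin.

Converted, -0.05 m is -5, -0.04 m is -4.

```bash
python3 nudge.py '{"dx":[0,0,0,0,0,0,0,0,0,0],"dy":[0,0,0,0,0,0,0,0,0,0],"dz":[0,0,0,0,-2,-4,-5,-5,-4,0],"yaw":[0,0,0,0,0,0,0,0,0,0],"jaw":[0.085,0.085,0.085,0.085,0.085,0.085,0.085,0.085,0.085,0.085]}'; python3 - <<'E'
from h import *
need(.45,.26,.24)
im=env.get_image("top"); cv2.imwrite("pics/t2.png",im["pixels"][:,:,::-1])
E
```

```text
time_s: 8.3
position: [0.6346, -0.1817, 0.2461]
tool_rot: [[-1.0, 0.0, 0.011], [0.0, 1.0, -0.005], [-0.011, -0.005, -1.0]]
ft_force: [-0.6, 0.2, -0.4]
grip_width: 0.0851
gripper_force: 0.0
pos [ 0.6346 -0.1817  0.2461] yaw 179.98 need [0.1848 0.4416 0.0018] w 0.0851 t 8.3 F [-0.6  0.2 -0.4]
```

```bash
python3 nudge.py '{"dx":[1.65,1.65,1.65,1.65,1.65,1.65,1.65,1.65,1.65,1.65],"dy":[4.45,4.45,4.45,4.45,4.45,4.45,4.45,4.45,4.45,4.45],"dz":[0,0,0,0,0,0,0,0,0,0],"yaw":[0,0,0,0,0,0,0,0,0,0],"jaw":[0.085,0.085,0.085,0.085,0.085,0.085,0.085,0.085,0.085,0.085]}'; python3 nudge.py '{"dx":[0,0,0],"dy":[0,0,0],"dz":[0,0,0],"yaw":[0,0,0],"jaw":[0.085,0.085,0.085]}' >/dev/null; python3 - <<'E'
from h import *
need(.4815,.2745,.03)
im=env.get_image("wrist"); p=(.4815,.2745); m=(.6436,.1916)
overlay(im,[(*p,.05,.027),(*m,.042,.02),(.4581,.0906,.01,.023)],(0,0,640,480),1.2,"w4")
E
```

```text
time_s: 9.35
position: [0.467, 0.2655, 0.2379]
tool_rot: [[-1.0, 0.001, -0.002], [0.001, 1.0, -0.001], [0.002, -0.001, -1.0]]
ft_force: [-0.4, -0.1, 0.2]
grip_width: 0.0849
gripper_force: 0.0
pos [0.4686 0.2631 0.2384] yaw 179.92 need [-0.0132  0.0115  0.2084] w 0.0851 t 9.7 F [-0.8 -0.3 -0.2]
```

View pics/w4.png

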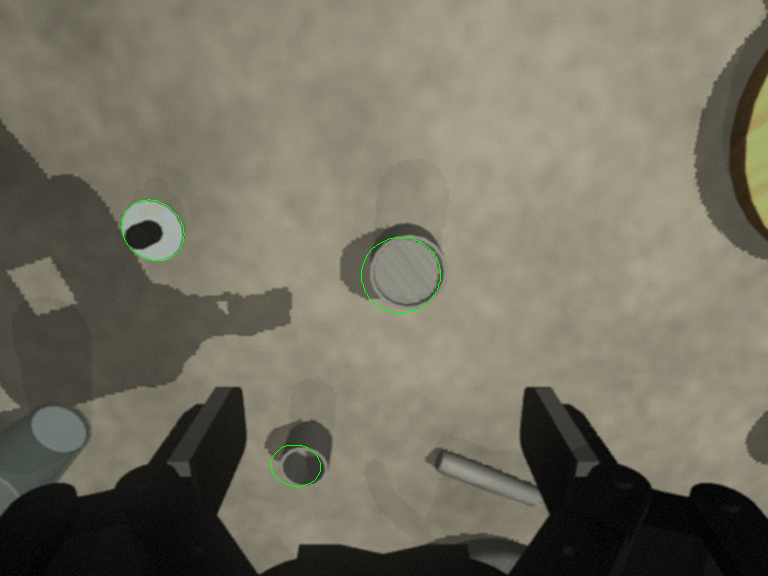

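Medium tin sits about 3.5 mm further in +y than the top-view estimate, at roughly (0.4795, 0.278); the small tin shows the same shift. I descend and grip.

Converted, 0.04 m is 4, 0.03 m is 3.

```bash
python3 nudge.py '{"dx":[-1.1,0,0,0,0,0,0,0,0],"dy":[1.5,0,0,0,0,0,0,0,0],"dz":[3,4,4,4,3,2,0.8,0,0],"yaw":[0,0,0,0,0,0,0,0,0],"jaw":[0.085,0.085,0.085,0.085,0.085,0.085,0.085,0.085,0.085]}' ; python3 nudge.py '{"dx":[0,0,0,0,0,0],"dy":[0,0,0,0,0,0],"dz":[0,0,0,0,0,0],"yaw":[0,0,0,0,0,0],"jaw":[0.045,0.045,0.045,0.045,0.045,0.045]}'
```

```text
time_s: 10.6
position: [0.4802, 0.2787, 0.0322]
tool_rot: [[-1.0, 0.001, 0.001], [0.001, 1.0, 0.0], [-0.001, 0.0, -1.0]]
ft_force: [0.4, -0.3, 0.8]
grip_width: 0.0846
gripper_force: 0.0
time_s: 11.2
position: [0.4799, 0.2792, 0.0327]
tool_rot: [[-1.0, 0.0, 0.002], [0.0, 1.0, 0.001], [-0.002, 0.001, -1.0]]
ft_force: [-1.7, -0.7, 8.6]
grip_width: 0.0523
gripper_force: 40.0
```

```bash
python3 nudge.py '{"dx":[0,0,0,0,0],"dy":[0,0,0,0,0],"dz":[-2,-5,-5,-4,0],"yaw":[0,0,0,0,0],"jaw":[0.045,0.045,0.045,0.045,0.045]}'; python3 nudge.py '{"dx":[-1.54,-1.54,-1.54,-1.54,-1.54,-1.54,-1.54,-1.54,-1.54,-1.54],"dy":[-4.61,-4.61,-4.61,-4.61,-4.61,-4.61,-4.61,-4.61,-4.61,-4.61],"dz":[0,0,0,0,0,0,0,0,0,0],"yaw":[0,0,0,0,0,0,0,0,0,0],"jaw":[0.045,0.045,0.045,0.045,0.045,0.045,0.045,0.045,0.045,0.045]}';  python3 nudge.py '{"dx":[0,0,0],"dy":[0,0,0],"dz":[0,0,0],"yaw":[0,0,0],"jaw":[0.045,0.045,0.045]}' >/dev/null;  python3 - <<'E'
from h import *
need(.6338,-.1815,.0947)
im=env.get_image("wrist"); cv2.imwrite("pics/w5.png",im["pixels"][:,:,::-1])
E
```

```text
time_s: 11.7
position: [0.4811, 0.2798, 0.1971]
tool_rot: [[-1.0, 0.0, 0.011], [0.0, 1.0, 0.003], [-0.011, 0.003, -1.0]]
ft_force: [0.5, 0.0, -2.0]
grip_width: 0.052
gripper_force: 42.7
time_s: 12.7
position: [0.633, -0.1839, 0.1899]
tool_rot: [[-1.0, 0.001, -0.002], [0.001, 1.0, 0.001], [0.002, 0.001, -1.0]]
ft_force: [2.4, 0.4, -1.5]
grip_width: 0.0519
gripper_force: 42.9
pos [ 0.6328 -0.1809  0.1905] yaw -179.98 need [-0.0012 -0.0007  0.0958] w 0.0524 t 13.0 F [ 0.3  1.2 -2.6]
```

View pics/w5.png

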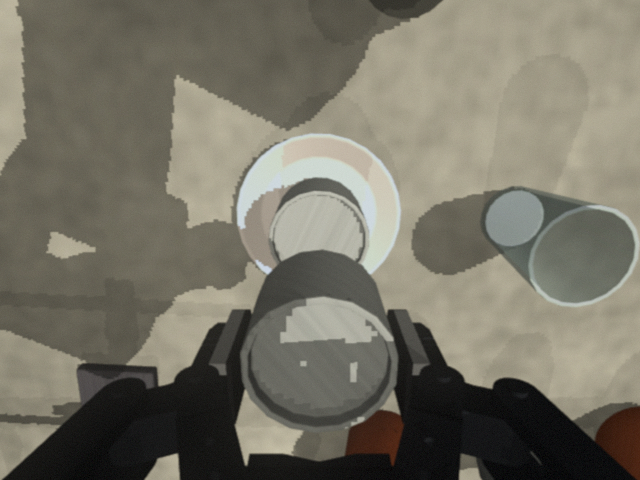

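Large tin stands in the plate's middle: rim columns 269–370, top row 191. The held medium tin's rim spans columns 243–398 and rows 297–428.

```bash
python3 - <<'E'
from h import *
im=env.get_image("wrist"); zt=env.observe()["position"][2]-.0327+.05
a=fit(im,zt,.027,243,398,297,428); b=fit(im,.065,.034,269,370,191); fit(im,.014,.065,237,400,134); print((b-a).round(4)); need(*(np.array(env.observe()["position"][:2])+b-a),.0967)
E
```

```text
fit [ 0.6314 -0.1807] res [-5.3  5.3 -3.9  6. ]
fit [ 0.6355 -0.1808] res [-0.6  0.6  0. ]
fit [ 0.6346 -0.1815] res [-1.6  1.6  0.2]
[ 0.0041 -0.0001]
pos [ 0.633  -0.1806  0.1912] yaw -179.94 need [-0.0042 -0.0001  0.0945] w 0.0522 t 13.1 F [ 0.2 -0.1 -2.5]
```

```bash
python3 - <<'E'
from h import *
im=env.get_image("wrist"); o=env.observe(); zt=o["position"][2]-.0327+.05; c=-im["extrinsics"][:3,:3].T@im["extrinsics"][:3,3]; print(c-o["position"])
x,y=o["position"][:2]
overlay(im,[(x,y,zt,.027),(x,y,zt,.024),(.6355,-.1808,.065,.034),(.6355,-.1808,.065,.031)],(190,160,280,300),2,"w6")
E
```

```text
[-0.08251531 -0.00047581  0.12959868]
```

View pics/w6.png

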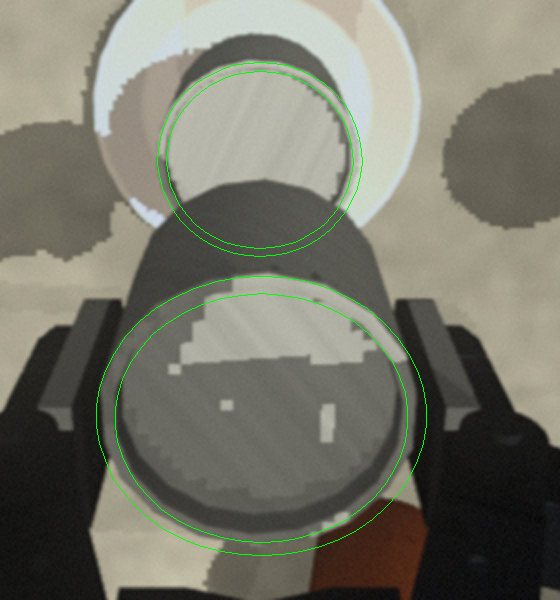

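The models are drawn too large on both pieces, which points to an offset along the camera's optical axis. I'll solve for that jointly.

```bash
cat >> h.py <<'E'
def joint(im,objs,tz=None):
    """objs: (z,r,l,rt,t,b) with None gaps; solves camera shift along its axis plus each x,y"""
    import copy
    def f(p):
        m=dict(im); T=np.array(im["extrinsics"],float).copy(); T[2,3]+=p[0]; m["extrinsics"]=T; e=[]
        for k,(z,r,*g) in enumerate(objs):
            q=proj(m,circ(p[1+2*k],p[2+2*k],z,r,180)); w=[*q.min(0),*q.max(0)]; w=[w[0],w[2],w[1],w[3]]
            e+=[a-b for a,b in zip(w,g) if b is not None]
        return e
    o=env.observe()["position"]; s=least_squares(f,[0]+list(o[:2])*len(objs),x_scale=.01); print("shift",s.x[0].round(4),s.x[1:].reshape(-1,2).round(4),"res",np.round(s.fun,1)); return s.x[1:].reshape(-1,2)
E
python3 - <<'E'
from h import *
im=env.get_image("wrist"); o=env.observe()["position"]; zt=o[2]-.0327+.05
a,b,c=joint(im,[(zt,.027,240.5,397,297.5,428),(.065,.034,269.5,369,191,None),(.014,.065,237,400,134,None)]); print(b-a); need(*(o[:2]+b-a),.0967)
E
```

```text
shift 0.0078 [[ 0.634  -0.1813]
 [ 0.6348 -0.1811]
 [ 0.6327 -0.1816]] res [ 0.6 -0.6 -0.8  0.9  0.1 -0.1 -0.   0.4 -0.4 -0. ]
[0.00086423 0.0002552 ]
pos [ 0.6331 -0.1809  0.1916] yaw -179.95 need [-0.0009  0.0003  0.0949] w 0.0521 t 13.2 F [ 0.6  0.1 -2.9]
```

Converted, 0.03 m is 3, 0.02 m is 2.

```bash
python3 nudge.py '{"dx":[-0.1,0,0,0,0,0,0,0,0],"dy":[0,0,0,0,0,0,0,0,0],"dz":[2,3,2,1.5,0.6,0,0,0.2,0],"yaw":[0,0,0,0,0,0,0,0,0],"jaw":[0.045,0.045,0.045,0.045,0.045,0.045,0.045,0.045,0.045]}';  python3 nudge.py '{"dx":[0,0,0],"dy":[0,0,0],"dz":[0.2,0,0],"yaw":[0,0,0],"jaw":[0.045,0.045,0.045]}'
```

```text
time_s: 14.1
position: [0.6343, -0.1821, 0.0988]
tool_rot: [[-1.0, 0.0, 0.001], [0.0, 1.0, -0.0], [-0.001, -0.0, -1.0]]
ft_force: [0.3, 0.2, -1.8]
grip_width: 0.052
gripper_force: 43.0
time_s: 14.4
position: [0.6341, -0.1821, 0.0963]
tool_rot: [[-1.0, 0.001, -0.0], [0.001, 1.0, 0.0], [0.0, 0.0, -1.0]]
ft_force: [-0.8, -0.9, -1.9]
grip_width: 0.052
gripper_force: 43.0
```

Converted, 0.001 m is 0.1.

```bash
python3 nudge.py '{"dx":[0,0,0,0,0,0],"dy":[0.1,0,0,0,0,0],"dz":[0,0.1,0.1,0.1,0,0],"yaw":[0,0,0,0,0,0],"jaw":[0.045,0.045,0.045,0.045,0.045,0.045]}'; python3 nudge.py '{"dx":[0,0,0],"dy":[0,0,0],"dz":[0.1,0,0],"yaw":[0,0,0],"jaw":[0.045,0.045,0.045]}'
```

```text
time_s: 15.0
position: [0.6342, -0.1811, 0.0933]
tool_rot: [[-1.0, 0.001, -0.0], [0.001, 1.0, 0.0], [0.0, 0.0, -1.0]]
ft_force: [0.0, -0.3, -2.6]
grip_width: 0.0524
gripper_force: 43.0
time_s: 15.3
position: [0.6343, -0.1812, 0.0929]
tool_rot: [[-1.0, 0.001, 0.001], [0.001, 1.0, -0.0], [-0.001, -0.0, -1.0]]
ft_force: [-2.0, 0.2, 4.2]
grip_width: 0.052
gripper_force: 43.2
```

Contact at exactly the seated height. I release, rise and go to the small tin.

Converted, -0.05 m is -5, -0.04 m is -4.

```bash
python3 nudge.py '{"dx":[0,0,0,0,0,0,0,0,0],"dy":[0,0,0,0,0,0,0,0,0],"dz":[0,0,0,0,-2,-4,-5,-4,0],"yaw":[0,0,0,0,0,0,0,0,0],"jaw":[0.08,0.08,0.08,0.08,0.08,0.08,0.08,0.08,0.08]}'; python3 nudge.py '{"dx":[0.1,0.1,0.1,0.1,0.1,0.1,0.1,0.1,0,0],"dy":[4.65,4.65,4.65,4.65,4.65,4.65,4.65,4.65,0,0],"dz":[0,0,0,0,0,0,0,0,0,0],"yaw":[0,0,0,0,0,0,0,0,0,0],"jaw":[0.08,0.08,0.08,0.08,0.08,0.08,0.08,0.08,0.08,0.08]}';  python3 nudge.py '{"dx":[0,0],"dy":[0,0],"dz":[0,0],"yaw":[0,0],"jaw":[0.08,0.08]}' >/dev/null;  python3 - <<'E'
from h import *
need(.6436,.195,.028)
im=env.get_image("wrist"); T=im["extrinsics"]=np.array(im["extrinsics"]); T[2,3]+=.0078
overlay(im,[(.6436,.195,.042,.02),(.4581,.0906,.01,.023)],(130,100,380,285),2.1,"w7")
E
```

```text
time_s: 16.2
position: [0.6356, -0.1817, 0.249]
tool_rot: [[-1.0, 0.0, 0.011], [0.0, 1.0, -0.005], [-0.011, -0.005, -1.0]]
ft_force: [0.0, -0.3, 0.0]
grip_width: 0.0802
gripper_force: 0.0
time_s: 17.2
position: [0.626, 0.1917, 0.2414]
tool_rot: [[-1.0, -0.001, -0.001], [-0.001, 1.0, -0.0], [0.001, -0.0, -1.0]]
ft_force: [0.4, -0.7, 0.5]
grip_width: 0.0798
gripper_force: 0.0
pos [0.6266 0.1895 0.2422] yaw 179.86 need [-0.017   0.0056  0.2142] w 0.0801 t 17.4 F [-0.3  0.2 -1.3]
```

View pics/w7.png

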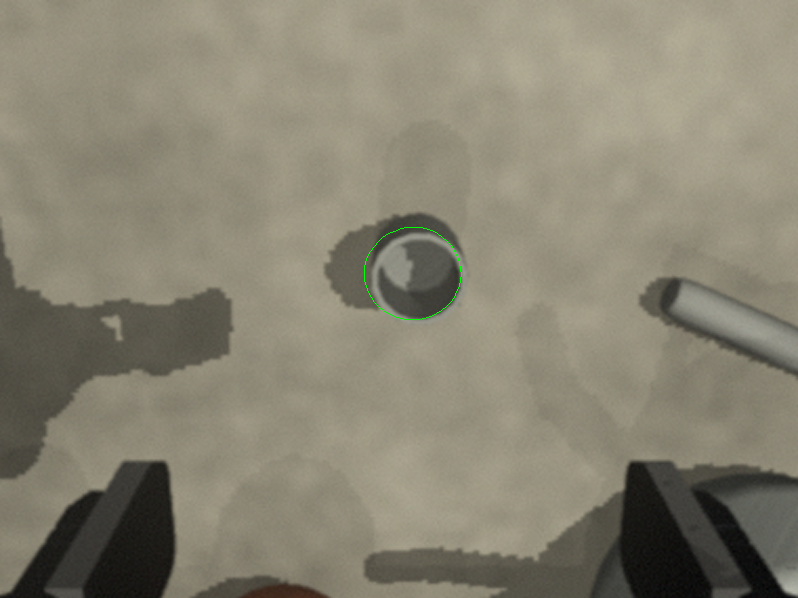

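Small tin centre is about 2 mm +y and 1 mm +x of the overlay, so at (0.6446, 0.197). The ladle handle is 0.1 m away. I descend and grip.

Converted, -0.018 m is -1.8, 0.0075 m is 0.75.

```bash
python3 nudge.py '{"dx":[-1.8,0,0,0,0,0,0,0,0],"dy":[0.75,0,0,0,0,0,0,0,0],"dz":[3,4.5,4.5,4,3,2,0.8,0,0],"yaw":[0,0,0,0,0,0,0,0,0],"jaw":[0.07,0.07,0.07,0.07,0.07,0.07,0.07,0.07,0.07]}' ; python3 nudge.py '{"dx":[0,0,0,0,0,0,0],"dy":[0,0,0,0,0,0,0],"dz":[0,0,0,0,0,0,0],"yaw":[0,0,0,0,0,0,0],"jaw":[0.03,0.03,0.03,0.03,0.03,0.03,0.03]}'
```

```text
time_s: 18.35
position: [0.6451, 0.1982, 0.0256]
tool_rot: [[-1.0, 0.001, 0.002], [0.001, 1.0, 0.0], [-0.002, 0.0, -1.0]]
ft_force: [0.1, 0.3, 0.4]
grip_width: 0.0701
gripper_force: 0.0
time_s: 19.05
position: [0.6449, 0.1984, 0.0257]
tool_rot: [[-1.0, 0.0, 0.002], [0.0, 1.0, 0.0], [-0.002, 0.0, -1.0]]
ft_force: [-1.4, -1.1, 6.0]
grip_width: 0.0387
gripper_force: 40.6
```

Converted, -0.05 m is -5, -0.045 m is -4.5.

```bash
python3 nudge.py '{"dx":[0,0,0,0,0,0],"dy":[0,0,0,0,0,0],"dz":[-2,-4.5,-5,-4.5,-3.5,0],"yaw":[0,0,0,0,0,0],"jaw":[0.03,0.03,0.03,0.03,0.03,0.03]}'; python3 nudge.py '{"dx":[0.13,0.13,0.13,0.13,0.13,0.13,0.13,0.13],"dy":[-4.74,-4.74,-4.74,-4.74,-4.74,-4.74,-4.74,-4.74],"dz":[0,0,0,0,0,0,0,0],"yaw":[0,0,0,0,0,0,0,0],"jaw":[0.03,0.03,0.03,0.03,0.03,0.03,0.03,0.03]}';  python3 nudge.py '{"dx":[0,0,0,0],"dy":[0,0,0,0],"dz":[0,0,0,0],"yaw":[0,0,0,0],"jaw":[0.03,0.03,0.03,0.03]}' >/dev/null;  python3 - <<'E'
from h import *
o=env.observe()["position"]
need(.6345,-.181,.1307)
im=env.get_image("wrist"); T=im["extrinsics"]=np.array(im["extrinsics"]); T[2,3]+=.0078
overlay(im,[(o[0],o[1],o[2]-.0257+.042,.02),(.6345,-.181,.11,.027),(.6345,-.181,.065,.034)],(190,150,280,260),2.2,"w8")
E
```

```text
time_s: 19.65
position: [0.6457, 0.1988, 0.2254]
tool_rot: [[-1.0, 0.0, 0.01], [0.0, 1.0, 0.001], [-0.01, 0.001, -1.0]]
ft_force: [-0.1, -0.8, -1.9]
grip_width: 0.0384
gripper_force: 40.6
time_s: 20.45
position: [0.6331, -0.1825, 0.2183]
tool_rot: [[-1.0, 0.001, -0.001], [0.001, 1.0, 0.001], [0.001, 0.001, -1.0]]
ft_force: [1.2, -0.4, -0.2]
grip_width: 0.0386
gripper_force: 40.7
pos [ 0.6339 -0.1792  0.2192] yaw -179.93 need [-0.0007 -0.0018  0.0885] w 0.0382 t 20.9 F [-0.1 -0.4 -1.3]
```

View pics/w8.png

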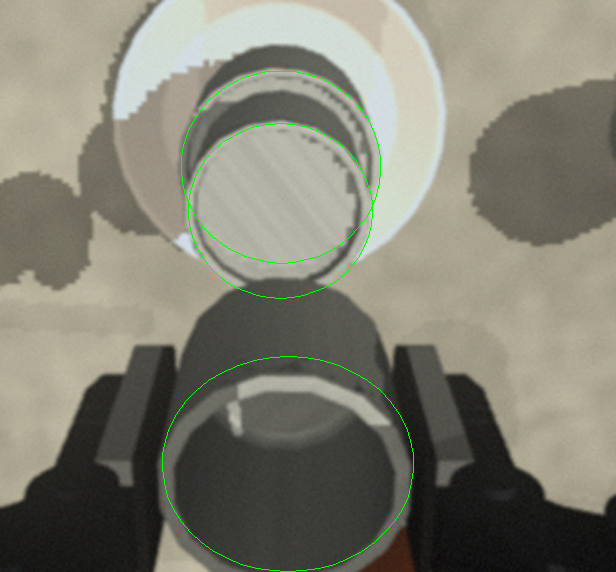

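Medium tin is seated level: rim crop columns 189–371, top 122. The large tin's rim top is at 70, and the held small tin's rim spans columns 161–413 with its top at 376, about 3 mm further out in +x than assumed.

```bash
python3 - <<'E'
from h import *
im=env.get_image("wrist"); o=env.observe()["position"]; zt=o[2]-.0257+.042
U=lambda u:190+u/2.2
V=lambda v:150+v/2.2
a,b,c=joint(im,[(zt,.02,U(161),U(413),V(375),None),(.11,.027,U(188.5),U(371.5),V(122),None),(.065,.034,U(184),U(377),V(70),None)]); print(b-a); need(*(o[:2]+b-a),.1307)
u0,v0=160,250; cv2.imwrite("pics/w9.png",cv2.resize(im["pixels"][300:480,200:440,::-1],None,fx=3,fy=3))
E
```

```text
shift 0.0081 [[ 0.6372 -0.1793]
 [ 0.6344 -0.181 ]
 [ 0.6346 -0.181 ]] res [ 0.6 -0.6 -0.1 -0.3  0.3  0.  -1.5  1.5  0.1]
[-0.00284928 -0.00163145]
pos [ 0.6339 -0.1795  0.2194] yaw -179.93 need [ 0.0029 -0.0016  0.0887] w 0.0387 t 20.9 F [ 0.6  0.4 -0.8]
```

View pics/w9.png

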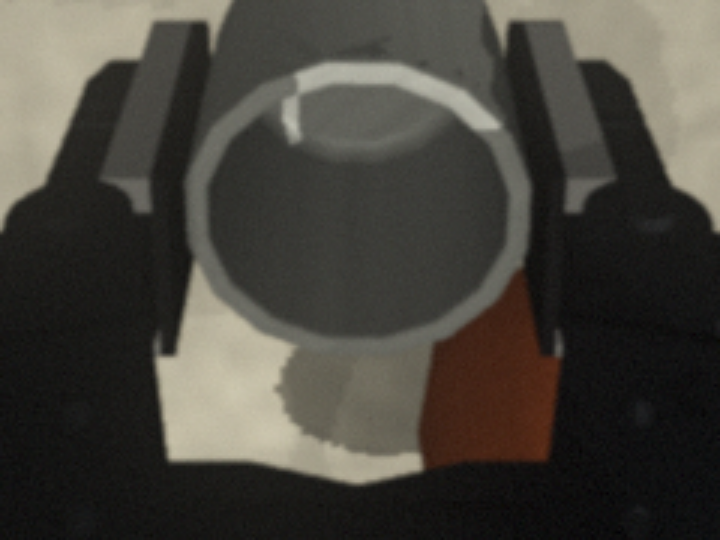

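```bash
python3 - <<'E'
from h import *
im=env.get_image("wrist"); o=env.observe()["position"]; zt=o[2]-.0257+.042
U=lambda u:190+u/2.2
V=lambda v:150+v/2.2
a,b,c=joint(im,[(zt,.02,262,377.3,320,417.7),(.11,.027,U(188.5),U(371.5),V(122),None),(.065,.034,U(184),U(377),V(70),None)]); print(b-a)
E
```

```text
shift 0.0067 [[ 0.6369 -0.1798]
 [ 0.6346 -0.1811]
 [ 0.6349 -0.1812]] res [ 0.4 -0.4  0.3 -0.4 -0.5  0.5  0.  -1.7  1.7  0.1]
[-0.00236786 -0.0013515 ]
```

Converted, 0.0025 m is 0.25, -0.0015 m is -0.15.

```bash
python3 nudge.py '{"dx":[0.25,0,0,0,0,0,0,0],"dy":[-0.15,0,0,0,0,0,0,0],"dz":[2,2.5,2,1.2,0.5,0,0,0],"yaw":[0,0,0,0,0,0,0,0],"jaw":[0.03,0.03,0.03,0.03,0.03,0.03,0.03,0.03]}'; python3 -c "
from h import *
need(.6314,-.1808,.1307)"
```

```text
time_s: 21.8
position: [0.6317, -0.1824, 0.1384]
tool_rot: [[-1.0, 0.001, 0.002], [0.001, 1.0, -0.001], [-0.002, -0.001, -1.0]]
ft_force: [0.1, 0.1, -0.6]
grip_width: 0.0383
gripper_force: 40.7
pos [ 0.6317 -0.1824  0.1384] yaw 179.97 need [0.0003 0.0016 0.0077] w 0.0383 t 21.8 F [ 0.1  0.1 -0.6]
```

Converted, 0.002 m is 0.2, 0.0015 m is 0.15.

```bash
python3 nudge.py '{"dx":[0,0,0,0,0,0,0],"dy":[0.15,0,0,0,0,0,0],"dz":[0.2,0.2,0.1,0.1,0.1,0,0],"yaw":[0,0,0,0,0,0,0],"jaw":[0.03,0.03,0.03,0.03,0.03,0.03,0.03]}'; python3 nudge.py '{"dx":[0,0,0],"dy":[0,0,0],"dz":[0.1,0,0],"yaw":[0,0,0],"jaw":[0.03,0.03,0.03]}'
```

```text
time_s: 22.5
position: [0.6314, -0.1808, 0.1307]
tool_rot: [[-1.0, 0.001, 0.001], [0.001, 1.0, -0.0], [-0.001, -0.0, -1.0]]
ft_force: [-0.5, -0.5, 1.8]
grip_width: 0.0381
gripper_force: 41.0
time_s: 22.8
position: [0.6315, -0.1808, 0.1307]
tool_rot: [[-1.0, 0.0, 0.002], [0.0, 1.0, -0.001], [-0.002, -0.001, -1.0]]
ft_force: [-1.4, 2.1, 8.1]
grip_width: 0.0388
gripper_force: 41.7
```

Seated at the expected height. I release and go to the lid.

The rows are not in the units I measure in: shifts go in cm. I convert before sending: -0.04 m is -4, -0.02 m is -2.

```bash
python3 nudge.py '{"dx":[0,0,0,0,0,0,0,0,0],"dy":[0,0,0,0,0,0,0,0,0],"dz":[0,0,0,0,-2,-4,-4,-2,0],"yaw":[0,0,0,0,0,0,0,0,0],"jaw":[0.07,0.07,0.07,0.07,0.07,0.07,0.07,0.07,0.07]}'; python3 nudge.py '{"dx":[2.64,2.64,2.64,2.64,2.64,2.64,2.64,0,0,0],"dy":[3.89,3.89,3.89,3.89,3.89,3.89,3.89,0,0,0],"dz":[0,0,0,0,0,0,0,4,0,0],"yaw":[0,0,0,0,0,0,0,0,0,0],"jaw":[0.07,0.07,0.07,0.07,0.07,0.07,0.07,0.05,0.05,0.05]}';  python3 nudge.py '{"dx":[0,0],"dy":[0,0],"dz":[0,0],"yaw":[0,0],"jaw":[0.05,0.05]}' >/dev/null;  python3 - <<'E'
from h import *
o=env.observe()["position"]; need(.4581,.0906,.027)
im=env.get_image("wrist"); T=im["extrinsics"]=np.array(im["extrinsics"]); T[2,3]+=.0072
g=cv2.cvtColor(im["pixels"],cv2.COLOR_RGB2GRAY); cv2.imwrite("pics/w10.png",im["pixels"][:,:,::-1])
# bright lid disc, dark knob near its predicted place
c=proj(im,[[.4581,.0906,.01],[.4581,.0906,.034]]); print(c.round(0))
u,v=c[0].astype(int); w=g[v-60:v+60,u-60:u+60]; n,l,s,ce=cv2.connectedComponentsWithStats((w>165).astype(np.uint8)); print(s[1:][s[1:,4]>60], ce[1:][s[1:,4]>60]+[u-60,v-60])
n,l,s,ce=cv2.connectedComponentsWithStats((w<45).astype(np.uint8)); print(s[1:][s[1:,4]>60], ce[1:][s[1:,4]>60]+[u-60,v-60])
E
```

```text
time_s: 23.7
position: [0.632, -0.1811, 0.2528]
tool_rot: [[-1.0, 0.0, 0.006], [0.0, 1.0, -0.003], [-0.006, -0.003, -1.0]]
ft_force: [-0.4, 0.9, -0.4]
grip_width: 0.0701
gripper_force: 0.0
time_s: 24.7
position: [0.4466, 0.0913, 0.2091]
tool_rot: [[-1.0, 0.001, -0.002], [0.001, 1.0, -0.0], [0.002, -0.0, -1.0]]
ft_force: [1.3, -0.4, 0.9]
grip_width: 0.0498
gripper_force: 0.0
pos [0.4474 0.091  0.2101] yaw 179.9 need [-0.0104 -0.0004  0.1832] w 0.0499 t 24.9 F [-0.2  0.4  0.5]
[[319. 223.]
 [319. 231.]]
[[  32   35   53   51 1292]] [[320.56578947 219.13544892]]
[[ 49  53  18  15 100]] [[316.32 219.67]]
```

Lid disc spans columns 291–344 and rows 198–249, putting it at about (0.458, 0.090). I descend and close gently, watching the force.

```bash
python3 nudge.py '{"dx":[-1.05,0,0,0,0,0,0,0,0],"dy":[-0.1,0,0,0,0,0,0,0,0],"dz":[3,4.5,4.5,3.5,1.8,0.7,0,0,0],"yaw":[0,0,0,0,0,0,0,0,0],"jaw":[0.05,0.05,0.05,0.05,0.05,0.05,0.05,0.05,0.05]}' 25; python3 nudge.py '{"dx":[0,0,0,0,0],"dy":[0,0,0,0,0],"dz":[0,0,0,0,0],"yaw":[0,0,0,0,0],"jaw":[0.024,0.024,0.024,0.024,0.024]}'
```

```text
time_s: 25.85
position: [0.4578, 0.0905, 0.0304]
tool_rot: [[-1.0, 0.001, 0.002], [0.001, 1.0, -0.0], [-0.002, -0.0, -1.0]]
ft_force: [0.1, 0.3, -0.6]
grip_width: 0.0503
gripper_force: 0.0
time_s: 26.35
position: [0.4571, 0.0906, 0.0294]
tool_rot: [[-1.0, 0.001, 0.0], [0.001, 1.0, 0.0], [-0.0, 0.0, -1.0]]
ft_force: [0.2, -0.1, -0.3]
grip_width: 0.0236
gripper_force: 0.0
```

No disc contact at 24 mm opening; I lower 2 mm and close on the knob.

Converted, 0.002 m is 0.2.

```bash
python3 nudge.py '{"dx":[0,0,0,0,0,0,0],"dy":[0,0,0,0,0,0,0],"dz":[0.2,0,0,0,0,0,0],"yaw":[0,0,0,0,0,0,0],"jaw":[0.024,0.024,0.01,0.01,0.01,0.01,0.01]}' 30; python3 nudge.py '{"dx":[0,0,0,0,0,0,0,0],"dy":[0,0,0,0,0,0,0,0],"dz":[-1,-3,-5,-5,-5,-2.5,0,0],"yaw":[0,0,0,0,0,0,0,0],"jaw":[0.01,0.01,0.01,0.01,0.01,0.01,0.01,0.01]}'
```

```text
time_s: 27.05
position: [0.4571, 0.0906, 0.0273]
tool_rot: [[-1.0, 0.001, -0.0], [0.001, 1.0, -0.0], [0.0, -0.0, -1.0]]
ft_force: [0.1, 0.3, -0.0]
grip_width: 0.0163
gripper_force: 29.2
time_s: 27.85
position: [0.4566, 0.0907, 0.2424]
tool_rot: [[-1.0, 0.001, 0.0], [0.001, 1.0, -0.0], [-0.0, -0.0, -1.0]]
ft_force: [-1.0, 1.0, -0.9]
grip_width: 0.0164
gripper_force: 29.4
```

```bash
python3 nudge.py '{"dx":[-2.54,-2.54,-2.54,-2.54,-2.54,-2.54,-2.54,0,0,0],"dy":[-3.88,-3.88,-3.88,-3.88,-3.88,-3.88,-3.88,0,0,0],"dz":[0,0,0,0,0,0,0,0,0,0],"yaw":[0,0,0,0,0,0,0,0,0,0],"jaw":[0.01,0.01,0.01,0.01,0.01,0.01,0.01,0.01,0.01,0.01]}';  python3 - <<'E'
from h import *
need(.6335,-.181,.1685); o=env.observe()["position"]
im=env.get_image("wrist"); T=im["extrinsics"]=np.array(im["extrinsics"]); T[2,3]+=.0072
overlay(im,[(o[0],o[1],o[2]-.0273+.01,.023),(.6345,-.181,.147,.02),(.6345,-.181,.11,.027)],(190,150,260,290),2,"w11")
E
```

```text
time_s: 28.85
position: [0.6342, -0.18, 0.2415]
tool_rot: [[-1.0, -0.0, -0.002], [-0.0, 1.0, 0.001], [0.002, 0.001, -1.0]]
ft_force: [0.0, 0.8, -1.0]
grip_width: 0.0168
gripper_force: 29.5
pos [ 0.6342 -0.18    0.2415] yaw -179.99 need [ 0.0006 -0.0011  0.073 ] w 0.0168 t 28.9 F [ 0.   0.8 -1. ]
```

View pics/w11.png

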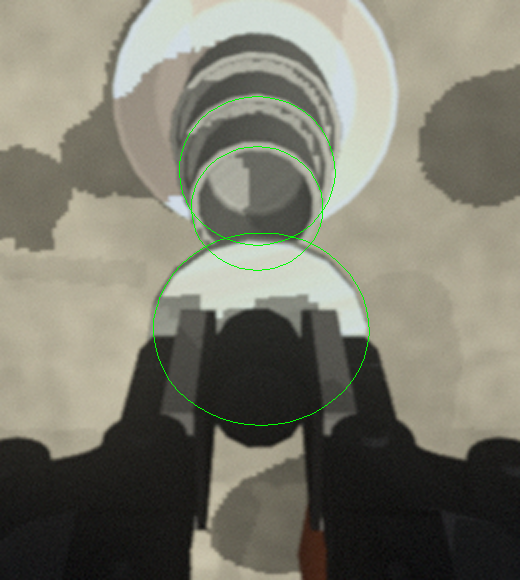

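Stack stands straight. Small tin rim: crop columns 191–322, top 143. Held lid disc: columns 152–369, top 241.

```bash
python3 - <<'E'
from h import *
im=env.get_image("wrist"); o=env.observe()["position"]; U=lambda u:190+u/2
V=lambda v:150+v/2
a,b,c=joint(im,[(o[2]-.0173,.023,U(152),U(369),V(241),None),(.147,.02,U(191),U(322.5),V(143),None),(.11,.027,U(180),U(334),V(96),None)]); print(b-a); need(*(o[:2]+b-a),.1725)
E
```

```text
shift 0.0065 [[ 0.6361 -0.1798]
 [ 0.6341 -0.1807]
 [ 0.635  -0.1806]] res [ 0.2 -0.2 -0.  -0.1  0.1  0.  -0.4  0.4  0. ]
[-0.00196343 -0.00087127]
pos [ 0.6343 -0.1798  0.2424] yaw -179.96 need [ 0.0019 -0.0009  0.0699] w 0.0164 t 28.9 F [-0.2 -0.2 -1. ]
```

Converted, 0.002 m is 0.2, -0.001 m is -0.1.

```bash
python3 nudge.py '{"dx":[0.2,0,0,0,0,0,0,0],"dy":[-0.1,0,0,0,0,0,0,0],"dz":[1.5,2,1.5,0.8,0.5,0,0,0],"yaw":[0,0,0,0,0,0,0,0],"jaw":[0.01,0.01,0.01,0.01,0.01,0.01,0.01,0.01]}'; python3 -c "
from h import *
need(.6323,-.1807,.1683)"
```

```text
time_s: 29.75
position: [0.633, -0.1821, 0.1801]
tool_rot: [[-1.0, 0.0, 0.001], [0.0, 1.0, -0.001], [-0.001, -0.001, -1.0]]
ft_force: [-0.0, -0.9, -1.8]
grip_width: 0.0166
gripper_force: 29.5
pos [ 0.633  -0.1821  0.1801] yaw 179.97 need [0.0007 0.0014 0.0118] w 0.0166 t 29.8 F [-0.  -0.9 -1.8]
```

Converted, 0.003 m is 0.3, 0.002 m is 0.2.

```bash
python3 nudge.py '{"dx":[0.05,0,0,0,0,0,0,0],"dy":[0.14,0,0,0,0,0,0,0],"dz":[0.2,0.3,0.2,0.2,0.1,0.1,0,0],"yaw":[0,0,0,0,0,0,0,0],"jaw":[0.01,0.01,0.01,0.01,0.01,0.01,0.01,0.01]}'; python3 nudge.py '{"dx":[0,0,0],"dy":[0,0,0],"dz":[0.1,0,0],"yaw":[0,0,0],"jaw":[0.01,0.01,0.01]}'
```

```text
time_s: 30.55
position: [0.6323, -0.1807, 0.1684]
tool_rot: [[-1.0, 0.001, 0.0], [0.001, 1.0, -0.0], [-0.0, -0.0, -1.0]]
ft_force: [-1.2, 0.9, 0.0]
grip_width: 0.0169
gripper_force: 29.5
time_s: 30.85
position: [0.6325, -0.1807, 0.1682]
tool_rot: [[-1.0, 0.001, 0.001], [0.001, 1.0, -0.0], [-0.001, -0.0, -1.0]]
ft_force: [-0.7, 0.2, 5.2]
grip_width: 0.0167
gripper_force: 29.9
```

Converted, -0.03 m is -3, -0.02 m is -2.

```bash
python3 nudge.py '{"dx":[0,0,0,0,0,0,0,0,0,0],"dy":[0,0,0,0,0,0,0,0,0,0],"dz":[0,0,0,0,0,-2,-3,-3,0,0],"yaw":[0,0,0,0,0,0,0,0,0,0],"jaw":[0.025,0.035,0.045,0.06,0.06,0.06,0.06,0.06,0.06,0.06]}'; python3 nudge.py '{"dx":[4,4,4,3,0,0,0],"dy":[0,0,0,0,0,0,0],"dz":[0,0,0,0,0,0,0],"yaw":[0,0,0,0,0,0,0],"jaw":[0.06,0.06,0.06,0.06,0.06,0.06,0.06]}'; python3 - <<'E'
from h import *
im=env.get_image("scene"); p=(.6343,-.181)
overlay(im,[],(230,130,200,170),3.5,"s2")
E
```

```text
time_s: 31.85
position: [0.6323, -0.1806, 0.2475]
tool_rot: [[-1.0, 0.0, 0.001], [0.0, 1.0, -0.0], [-0.001, -0.0, -1.0]]
ft_force: [0.4, -0.6, -0.4]
grip_width: 0.0599
gripper_force: 0.0
time_s: 32.55
position: [0.4829, -0.1807, 0.2467]
tool_rot: [[-1.0, 0.0, -0.001], [0.0, 1.0, 0.0], [0.001, 0.0, -1.0]]
ft_force: [0.7, -0.5, 0.3]
grip_width: 0.0602
gripper_force: 0.0
```

View pics/s2.png

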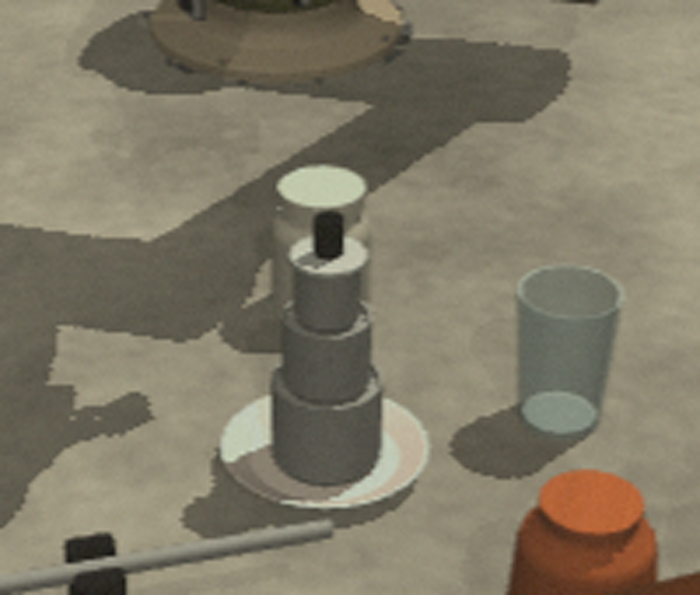

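The stack stands straight on the plate, with its axis near column 327 and the lid level at (328,255). The jar and tumbler are standing, and the arm is clear, so I hand the job in.

```bash
python3 -c "
from rig import env
print(env.close_job())"
```

```text
the job is handed in; nothing more can be done
None
```

The masala set is stacked on the plate (large, medium and small tins, then the lid) and the job is handed in at about 33 s; in the last picture the stack stands straight, the jar and tumbler are upright, and the hand-in returned no verdict.

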